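# Hold down the rocking pot lid for taping

### The arm

A 6-joint arm with a two-finger parallel gripper is mounted at the origin on the work surface. World frame = base frame: x ahead of the robot, y to its left, z up, the work surface at z = 0. Lengths are in mm, angles in rad, forces in N, time in s.
With the tool pointing down it reaches from about 275 to 850 mm from the base axis. Payload 19 kg.
Tool frame: the origin (TCP) lies on the centre line of the jaws, within the pads' length; the fingertips stand 8 mm ahead of it and the grasp point (between the pads) lies 11 mm behind it; z points along the fingers, y is the direction in which the jaws open and shut (so a half turn about z gives the same grasp; the last joint's range is limited). The gripper opens to 85 mm and grips with 20 to 120 N. Pads are 22 mm wide; open, the fingers measure 114 mm over their backs; the gripper's body (76 mm by 85 mm) begins 54 mm behind the grasp point. The pads swing forward as they close: fully open they stand 13 mm farther back than shut.
Start: joints at [-1.358, 0.15, 1.437, -0, 1.554, -0.134], TCP at [195.41, -540.746, 239.267] pointing down, gripper open.
Joint ranges: [-2.8, 2.8], [-0.68, 2.1], [0.12, 2.68], [-1.39, 4.53], [0.16, 2.79], [-2.81, 2.81]. Speed limits (rad/s): [1.89, 1.89, 2.22, 3.01, 3.01, 3.01].

### API

Orientations are given as a rotation vector (axis times angle).
In Python, from workcell import get_state, grab_frame, finish_job gives the robot as it stands.
- The arm moves only by the tool carry_out, never from a script. Its argument "increments" is one flat list of numbers, 7 for each row, row after row: the shift along the tool's x, y, z in m, then the turn, a rotation vector about the tool's x, y, z in degrees, then the finger opening in m, from 0 to 0.0854. A call has 1 to 8 rows; each row shifts and turns the commanded pose from where the row before left it, along the tool's axes as they then stand; what a row does not reach is not made up. A row lasts 1/12 s, in which the tool goes at most 41.7 mm and 7.16 degrees, less where a joint would pass 70% of its speed; a pose out of reach is approached as far as the arm can. A call with a gripper value outside its range is refused whole. The fingers move at their own pace and stop on an object; "force" is the grip in N (left out, the last holds). Time passes only in rows, so rows that do not move let the fingers close. It gives the time, the measured TCP pose, the force and the opening at its end, in the units of the state.
- get_state(): the state, without advancing time (a new reading comes with each control period).
- grab_frame(name): name is "scene" or "top" or "wrist"; returns a dict with "frame" (420x560x3 uint8, blue, green, red), "mtx" (3x3 intrinsics, pixels), "world_from_camera" (4x4, takes a point from camera to world coordinates). Camera axes: x right, y down, z forward; pixel columns grow to the right and rows downward; lengths in mm; the calibration is good to about 2 mm. The wrist camera is an equidistant fisheye: a pixel r from the principal point sees the ray r / f radians off the axis. A picture is of the moment at which its call begins. There is no depth.
- finish_job(): hands the job in, once; it reports no verdict.
The state is a dict: "t": time; "joints": joint angles; "qvel": joint speeds; "tau": joint torques, N m; "eef_pos": TCP position; "eef_rot": TCP orientation; "force": force on the tool from outside, world axes, zero at the start; "moment": the same for the moment, N m; "gripper_width": finger opening in mm.
Only numpy, scipy, OpenCV 4.12 (cv2) and the standard library are available. Lean on these libraries where they do the work, as an engineer would, in place of code of your own. Each camera call takes 0.05 s, during which the arm holds its last target.

### The job

One of the four lime lids on the frosted pots in the wooden rack is not sitting down properly, though they all look alike: press on the lids near their edges with the fingertips until you have found the one that rocks. Then press that lid down by its middle until it sits fully down and level on its pot, and finish still holding it down like that, so that I can tape it. Only touch and press: do not lift or shift any lid, and leave the other things on the counter where they are.

Things in the scene. Friction and masses are not known exactly. Their poses are not given: they have to be found in the camera images.
- rack: fixed light-wood rack; four matching fixed frosted pots (72 mm across) stand in a row along its y axis. Origin on the counter under the row's middle, z up. Pot centres at x = 0, y = -138, -46, +46, +138 mm. Base 100 mm wide, y = -190 to +270 mm; rails 34 mm high; a ledge 8 mm high at the +y end carries a lime clip.
- lid_1_top (a point): centre of the top face of lime lid 1, z out of the face. Four identical round loose lids, 1 to 4 from the rack's -y end to its +y end; 76 mm across, about 60 g, flat tops all 86 mm above the counter at the start. A plug below has 3 mm side play in the pot's mouth. Three lids sit firm on rims of 31 to 36 mm radius and give way nowhere inside 34 mm radius; one, any of them, is loose.
- lid_1: lime lid 1 again; origin 8 mm under its top face, z up. If it is the loose one, it rests level on a sprung rubber seal of 5 mm radius at its middle, 6 mm above its rim (a shorter pot, hidden by the skirt): pressed lightly (about 1 N) 20 to 30 mm off its middle it tips up to 0.19 rad and that spot sinks 3 to 4 mm; let go, it levels again.
- lid_2_top (a point): centre of the top face of lime lid 2, z out of the face. Four identical round loose lids, 1 to 4 from the rack's -y end to its +y end; 76 mm across, about 60 g, flat tops all 86 mm above the counter at the start. A plug below has 3 mm side play in the pot's mouth. Three lids sit firm on rims of 31 to 36 mm radius and give way nowhere inside 34 mm radius; one, any of them, is loose.
- lid_2: lime lid 2 again; origin 8 mm under its top face, z up. If it is the loose one, it rests level on a sprung rubber seal of 5 mm radius at its middle, 6 mm above its rim (a shorter pot, hidden by the skirt): pressed lightly (about 1 N) 20 to 30 mm off its middle it tips up to 0.19 rad and that spot sinks 3 to 4 mm; let go, it levels again.
- lid_3_top (a point): centre of the top face of lime lid 3, z out of the face. Four identical round loose lids, 1 to 4 from the rack's -y end to its +y end; 76 mm across, about 60 g, flat tops all 86 mm above the counter at the start. A plug below has 3 mm side play in the pot's mouth. Three lids sit firm on rims of 31 to 36 mm radius and give way nowhere inside 34 mm radius; one, any of them, is loose.
- lid_3: lime lid 3 again; origin 8 mm under its top face, z up. If it is the loose one, it rests level on a sprung rubber seal of 5 mm radius at its middle, 6 mm above its rim (a shorter pot, hidden by the skirt): pressed lightly (about 1 N) 20 to 30 mm off its middle it tips up to 0.19 rad and that spot sinks 3 to 4 mm; let go, it levels again.
- lid_4_top (a point): centre of the top face of lime lid 4, z out of the face. Four identical round loose lids, 1 to 4 from the rack's -y end to its +y end; 76 mm across, about 60 g, flat tops all 86 mm above the counter at the start. A plug below has 3 mm side play in the pot's mouth. Three lids sit firm on rims of 31 to 36 mm radius and give way nowhere inside 34 mm radius; one, any of them, is loose.
- lid_4: lime lid 4 again; origin 8 mm under its top face, z up. If it is the loose one, it rests level on a sprung rubber seal of 5 mm radius at its middle, 6 mm above its rim (a shorter pot, hidden by the skirt): pressed lightly (about 1 N) 20 to 30 mm off its middle it tips up to 0.19 rad and that spot sinks 3 to 4 mm; let go, it levels again.
- seal (a joint): how far the seal under the loose lid is squeezed, wherever that lid is: 0 = start, about 0.006 m = lid fully down on its rim. It does not tell which lid. Pressed at its middle, the loose lid starts down at about 6 N and is fully down, level, 6 mm lower, at about 12 N; let go, it comes up again.
- clip: bystander: lime plastic bag clip, 95 x 18 x 13 mm, lying on the rack's ledge; origin at its underside; leave it where it stands.
- tape_dispenser: bystander: translucent tape dispenser, 110 x 30 mm, 69 mm high, behind the rack; origin under its middle; leave it where it stands.
- hinged_pot: bystander: frosted glass pot with a hinged, shut lid, 78 mm across, 69 mm high, behind the rack; not one of the four; origin under its middle; leave it where it stands.
- marker_holder: bystander: magnetic aluminium marker holder 50 x 85 mm with three markers, 130 mm high; origin under its middle; leave it where it stands.
- mug: bystander: blue mug, 80 mm across, 90 mm high; origin under its middle; leave it where it stands.
- soap_bottle: bystander: closed amber bottle, 60 mm across, 170 mm high; origin under its middle; leave it where it stands.
- brush: bystander: washing-up brush lying on the counter; origin at its underside; leave it where it stands.
Things that resemble listed ones, but are neither listed nor needed, are in the scene too. What is shaped like the lid_2 but turquoise is not meant.

How it is judged:
By the outcome, as a careful person would: the job done as asked, in the order asked, and still so for the second after the job is handed in, while the arm keeps its last pose, push and grip.
It also fails if it takes over 48 s, if anything falls off the work surface, if the arm or the gripper's body presses on something with over 40 N, if the wrist force passes 120 N, or if a joint passes its speed limit or range.

## Working session

There is one attempt and no reset: what is moved stays moved. The work goes in short steps, Python scripts to look and compute and a tool call to move; the robot and the scene stay as the last step left them, time stands still between calls to the robot, and variables do not carry over. Pictures are saved under pics/ and viewed, and the job is handed in when it is done.

Besides the shell and the picture viewer there is one more tool, called after "Emit:" as name(argument=value, ...), one argument or row to a line, values as JSON. carry_out: Moves the arm, as the interface text tells. Its arguments: {"type":"object","properties":{"increments":{"type":"array","items":{"type":"number"}},"force":{"type":"number"}},"required":["increments"]}

```bash
mkdir -p pics; ls; python3 - <<'E'
from workcell import *
import cv2
s=get_state();print(s)
for n in("scene","top"):
    f=grab_frame(n);cv2.imwrite(f"pics/{n}0.png",f["frame"]);print(n,f["mtx"],f["world_from_camera"])
E
```

```text
pics
{'t': 0.0, 'joints': array([-1.35804159e+00,  1.50976515e-01,  1.43800844e+00,  2.94084888e-05,
        1.55377637e+00, -1.34016476e-01]), 'qvel': array([ 0.00039261,  0.00139841,  0.00131872, -0.00165308, -0.00119242,
        0.00110727]), 'tau': array([ 1.28117095e-03, -7.13050175e+01, -5.70868063e+01, -1.04696369e-04,
        9.03664331e-03, -5.20427648e-06]), 'eef_pos': array([ 195.35525182, -540.56132427,  238.6920927 ]), 'eef_rot': array([-3.09333741e+00, -5.41779370e-01,  2.60915902e-05]), 'force': array([ 0.04569263,  0.15678802, -0.83562941]), 'moment': array([ 0.01617098,  0.04011183, -0.03695607]), 'gripper_width': 85.31077502252695}
scene [[419.01156263   0.         273.85848131]
 [  0.         419.01156263 208.63040031]
 [  0.           0.           1.        ]] [[-5.23791738e-01  5.26229374e-01 -6.69869286e-01  1.18812108e+03]
 [ 8.51739951e-01  3.35961593e-01 -4.02080669e-01  3.84878167e+02]
 [ 1.34636933e-02 -7.81160965e-01 -6.24184488e-01  7.12576222e+02]
 [ 0.00000000e+00  0.00000000e+00  0.00000000e+00  1.00000000e+00]]
top [[424.24011863   0.         277.12057876]
 [  0.         424.24011863 208.17063954]
 [  0.           0.           1.        ]] [[-1.37054953e-02 -9.96986727e-01  7.63519815e-02  3.87857689e+02]
 [-9.99899803e-01  1.39358600e-02  2.48513976e-03  5.35822043e+00]
 [-3.54168188e-03 -7.63102712e-02 -9.97077830e-01  1.39746543e+03]
 [ 0.00000000e+00  0.00000000e+00  0.00000000e+00  1.00000000e+00]]
```

View pics/scene0.png

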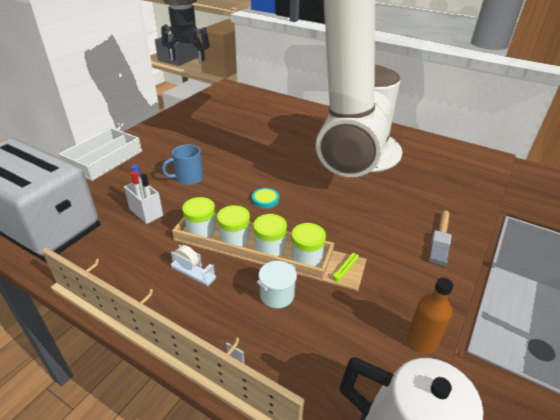

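View pics/top0.png

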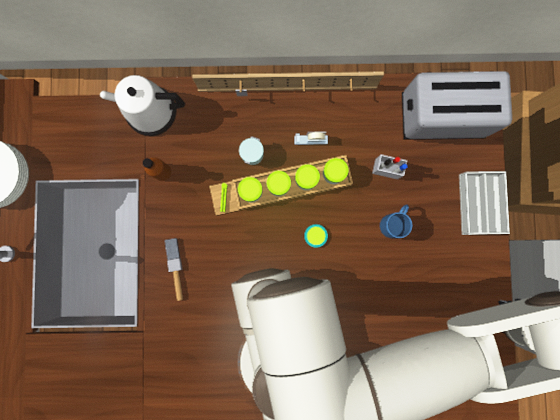

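Top view: four lime lids at about (249,189), (278,183), (307,177) and (336,170). The clip is at (224,198), so the left end is +y (lid 4). The teal-ringed decoy is at (316,236).

```bash
cat > h.py <<'E'
import numpy as np,cv2
from workcell import *
def ray(f,uv,z):
    M=f["world_from_camera"];d=M[:3,:3]@np.linalg.inv(f["mtx"])@[uv[0],uv[1],1]
    return M[:3,3]+d*(z-M[2,3])/d[2]
def proj(f,p):
    M=np.linalg.inv(f["world_from_camera"]);q=f["mtx"]@(M[:3,:3]@p+M[:3,3]);return q[:2]/q[2]
E
python3 - <<'E'
from h import *
for n in("top","scene"):
    f=grab_frame(n);hsv=cv2.cvtColor(f["frame"],cv2.COLOR_BGR2HSV)
    m=cv2.inRange(hsv,(28,120,(130 if n=="top" else 205)),(45,255,255))
    c,_=cv2.findContours(m,cv2.RETR_EXTERNAL,cv2.CHAIN_APPROX_NONE)
    for k in c:
        if cv2.contourArea(k)<60: continue
        # rim points on plane z=86, min circle
        P=np.array([ray(f,p[0],86)[:2] for p in k],np.float32)
        (x,y),r=cv2.minEnclosingCircle(P)
        print(n,cv2.contourArea(k),cv2.boundingRect(k),"circ",round(x),round(y),round(r,1),"bbox mid",cv2.minAreaRect(P))
    cv2.imwrite(f"pics/m_{n}.png",m)
E
```

```text
top 225.0 (307, 227, 18, 18) circ 403 -109 27.4 bbox mid ((402.13787841796875, -108.57269287109375), (52.11445617675781, 52.4645881652832), 43.99863815307617)
top 130.5 (220, 183, 8, 29) circ 526 178 44.3 bbox mid ((525.4246826171875, 175.6015625), (18.872352600097656, 88.13766479492188), 86.00218963623047)
top 455.0 (237, 176, 25, 26) circ 551 95 39.3 bbox mid ((550.9682006835938, 93.7294921875), (75.33180236816406, 74.89864349365234), 44.25810241699219)
top 457.5 (266, 170, 25, 25) circ 570 4 39.5 bbox mid ((570.0810546875, 4.767101287841797), (74.7995834350586, 75.33828735351562), 89.18057250976562)
top 460.0 (295, 164, 25, 25) circ 588 -86 39.5 bbox mid ((587.645751953125, -85.91632080078125), (74.84696960449219, 75.5160903930664), 89.03045654296875)
top 455.0 (323, 158, 26, 25) circ 607 -175 39.6 bbox mid ((606.8533935546875, -175.19970703125), (75.02003479003906, 75.91488647460938), 44.109981536865234)
scene 206.5 (334, 253, 24, 29) circ 598 205 44.5 bbox mid ((598.0886840820312, 203.89193725585938), (18.81092643737793, 88.05072021484375), 85.65093994140625)
scene 627.5 (292, 223, 33, 29) circ 558 98 46.2 bbox mid ((552.6036376953125, 98.83134460449219), (85.55421447753906, 72.08445739746094), 66.1337890625)
scene 596.0 (254, 214, 32, 27) circ 575 9 45.7 bbox mid ((576.4530639648438, 7.142406463623047), (89.78133392333984, 71.3999252319336), 32.41986846923828)
scene 559.0 (217, 206, 32, 26) circ 596 -81 46.7 bbox mid ((590.9198608398438, -79.25199890136719), (90.35025024414062, 71.4398193359375), 68.63287353515625)
scene 530.5 (183, 198, 31, 24) circ 615 -171 47.1 bbox mid ((615.1841430664062, -171.1859588623047), (87.59391021728516, 73.58019256591797), 32.607322692871094)
scene 174.0 (255, 190, 21, 12) circ 483 -65 25.4 bbox mid ((482.57855224609375, -65.0116958618164), (45.72637939453125, 49.912872314453125), 32.6485481262207)
```

View pics/m_scene.png

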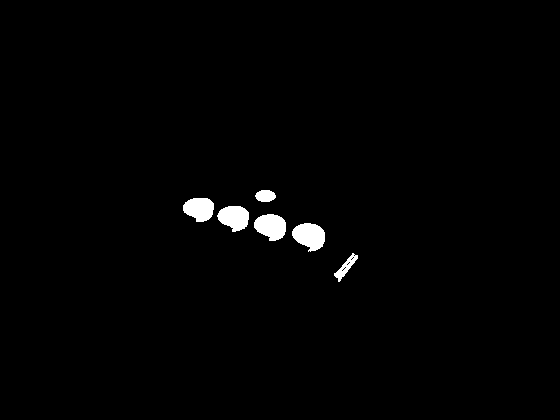

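Emit:
carry_out(
  increments=[0,0,0,0,0,4.1,0,0,0,0,0,0,4.1,0,0,0,0,0,0,0,0,0,0,0,0,0,0,0],
  force=40,
)

```text
t: 0.53
eef_pos: [195.4, -540.7, 239.2]
eef_rot: [-3.125, -0.323, 0.0]
force: [-0.4, 0.1, -0.1]
gripper_width: 38.9
```

```bash
cat >> h.py <<'E'
from scipy.spatial.transform import Rotation as Rot
RX=np.array([90,18.7,0])/np.hypot(90,18.7); RY=np.array([-RX[1],RX[0],0])
C={1:(607.5,-175.4),2:(588.7,-85.8),3:(570,4.5),4:(551.3,94.4)}
def go(target):
    s=get_state();R=Rot.from_rotvec(s["eef_rot"]).as_matrix()
    d=R.T@(np.array(target)-s["eef_pos"])
    print("t",round(s["t"],2),"pos",s["eef_pos"].round(1),"F",s["force"].round(2),"w",round(s["gripper_width"],1))
    print("R",R.round(3).tolist());print("tool delta mm",d.round(1))
E
python3 - <<'E'
from h import *
print(RX,RY); go([607.5-25*.979,-175.4-25*.2,160])
E
```

```text
[0.97908889 0.20343291 0.        ] [-0.20343291  0.97908889  0.        ]
t 0.53 pos [ 195.4 -540.7  239.2] F [-0.43  0.08 -0.11] w 38.9
R [[0.979, 0.204, -0.0], [0.204, -0.979, 0.0], [0.0, -0.0, -1.0]]
tool delta mm [ 453.1 -273.5   79.3]
```

Emit:
carry_out(
  increments=[0.028,-0.017,0,0,0,0,0,0.028,-0.017,0,0,0,0,0,0.028,-0.017,0,0,0,0,0,0.028,-0.017,0,0,0,0,0,0.028,-0.017,0,0,0,0,0,0.028,-0.017,0,0,0,0,0,0.028,-0.017,0,0,0,0,0,0.028,-0.017,0,0,0,0,0],
)

```text
t: 1.2
eef_pos: [388.2, -361.0, 239.4]
eef_rot: [3.125, 0.324, 0.0]
force: [0.6, -1.3, 0.1]
gripper_width: -0.1
```

Emit:
carry_out(
  increments=[0.028,-0.017,0,0,0,0,0,0.028,-0.017,0,0,0,0,0,0.028,-0.017,0,0,0,0,0,0.028,-0.017,0,0,0,0,0,0.028,-0.017,0,0,0,0,0,0.028,-0.017,0,0,0,0,0,0.028,-0.017,0,0,6,0,0,0,0,0,0,6,0,0],
)

```text
t: 1.87
eef_pos: [559.1, -202.2, 239.0]
eef_rot: [-3.083, -0.326, -0.331]
force: [0.7, -0.2, 1.3]
gripper_width: 0.2
```

```bash
python3 - <<'E'
from h import *
go([607.5-25*.979,-175.4-25*.2,160])
f=grab_frame("wrist");cv2.imwrite("pics/w1.png",f["frame"])
f=grab_frame("scene");cv2.imwrite("pics/s1.png",cv2.resize(f["frame"][60:300,100:400],None,fx=2.5,fy=2.5))
E
```

```text
t 1.87 pos [ 559.1 -202.2  239. ] F [ 0.65 -0.2   1.32] w 0.2
R [[0.956, 0.209, 0.208], [0.204, -0.978, 0.045], [0.212, -0.001, -0.977]]
tool delta mm [ 10.6 -16.3  83.1]
```

View pics/w1.png

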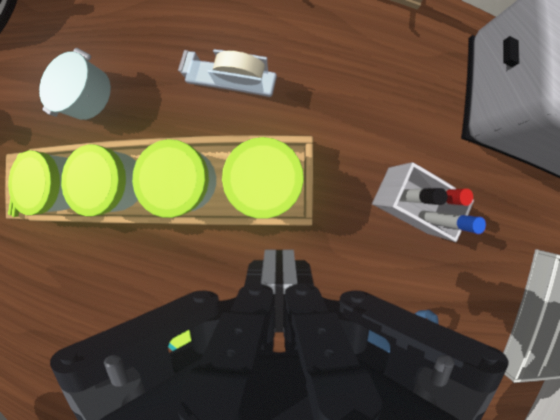

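View pics/s1.png

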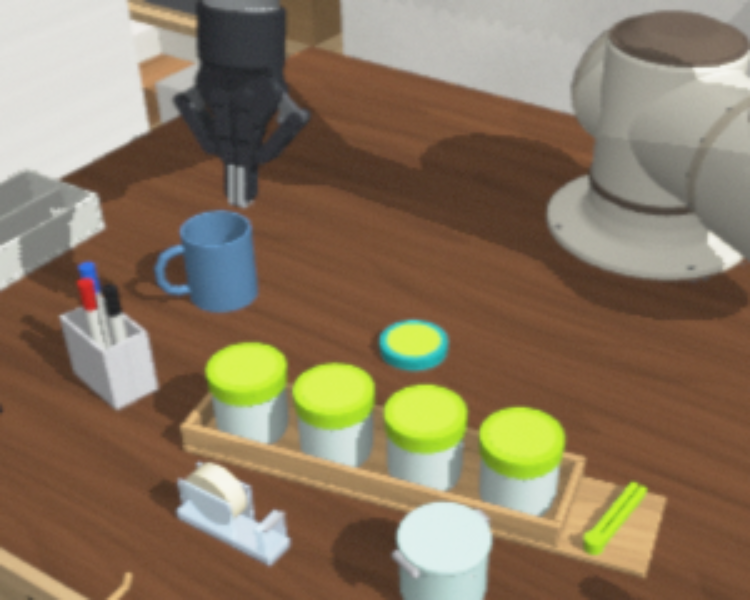

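```bash
python3 - <<'E'
from h import *
go([607.5-15.7,-175.4-3.3,106])
E
```

```text
t 1.97 pos [ 554.4 -205.3  239. ] F [-0.05 -1.07 -0.26] w 0.3
R [[0.957, 0.205, 0.206], [0.201, -0.979, 0.043], [0.21, 0.0, -0.978]]
tool delta mm [ 13.2 -18.4 138.8]
```

Emit:
carry_out(
  increments=[0.0022,-0.003,0.023,0,0,0,0,0.0022,-0.003,0.023,0,0,0,0,0.0022,-0.003,0.023,0,0,0,0,0.0022,-0.003,0.023,0,0,0,0,0.0022,-0.003,0.023,0,0,0,0,0.0022,-0.003,0.023,0,0,0,0,0,0,0,0,0,0,0,0,0,0,0,0,0,0],
)

```text
t: 2.63
eef_pos: [591.7, -180.2, 106.6]
eef_rot: [-3.087, -0.317, -0.319]
force: [0.6, 0.1, 0.2]
gripper_width: 0.3
```

```bash
python3 - <<'E'
from h import *
go([607.5-15.7,-175.4-3.3,100])
f=grab_frame("wrist");cv2.imwrite("pics/w2.png",f["frame"])
E
```

```text
t 2.63 pos [ 591.7 -180.2  106.6] F [0.6  0.14 0.17] w 0.3
R [[0.958, 0.204, 0.2], [0.199, -0.979, 0.043], [0.204, -0.001, -0.979]]
tool delta mm [-1.  -1.5  6.5]
```

View pics/w2.png

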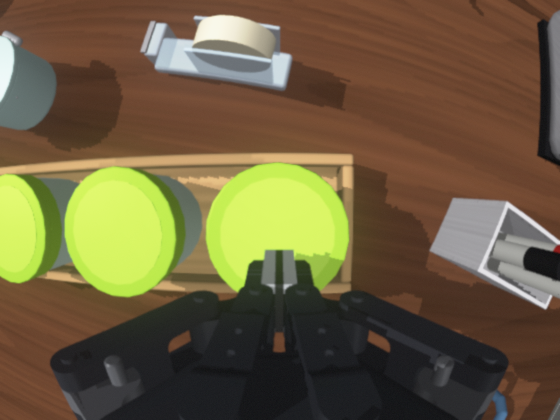

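Wrist view: the fingertips at (279,270) are over the near part of lid 1, whose centre is near (278,230). I'll descend in small steps.

Emit:
carry_out(
  increments=[-0.001,-0.001,0.003,0,0,0,0,-0.0006,0,0.003,0,0,0,0,0,0,0,0,0,0,0],
)

```text
t: 2.93
eef_pos: [591.6, -179.4, 101.3]
eef_rot: [-3.088, -0.315, -0.325]
force: [-0.3, 0.6, -0.3]
gripper_width: 0.1
```

Emit:
carry_out(
  increments=[-0.0002,0,0.001,0,0,0,0,0,0,0,0,0,0,0],
)

```text
t: 3.1
eef_pos: [591.7, -179.2, 100.1]
eef_rot: [-3.087, -0.315, -0.325]
force: [0.1, -0.4, 0.4]
gripper_width: -0.2
```

Emit:
carry_out(
  increments=[-0.0002,0,0.001,0,0,0,0,0,0,0,0,0,0,0],
)

```text
t: 3.27
eef_pos: [591.7, -179.1, 98.8]
eef_rot: [-3.087, -0.315, -0.324]
force: [0.1, 0.3, -1.2]
gripper_width: 0.0
```

Emit:
carry_out(
  increments=[-0.0002,0,0.001,0,0,0,0,0,0,0,0,0,0,0],
)

```text
t: 3.43
eef_pos: [591.7, -179.1, 97.6]
eef_rot: [-3.087, -0.316, -0.324]
force: [-0.2, 0.2, -0.0]
gripper_width: -0.0
```

Emit:
carry_out(
  increments=[-0.0002,0,0.001,0,0,0,0,0,0,0,0,0,0,0],
)

```text
t: 3.6
eef_pos: [591.7, -179.1, 96.6]
eef_rot: [-3.087, -0.315, -0.324]
force: [-0.1, -1.1, 0.5]
gripper_width: -0.0
```

Emit:
carry_out(
  increments=[-0.0002,0,0.001,0,0,0,0,0,0,0,0,0,0,0],
)

```text
t: 3.77
eef_pos: [591.8, -179.1, 95.6]
eef_rot: [-3.087, -0.315, -0.324]
force: [-0.2, -0.7, -0.3]
gripper_width: 0.2
```

Emit:
carry_out(
  increments=[-0.0002,0,0.001,0,0,0,0,0,0,0,0,0,0,0],
)

```text
t: 3.93
eef_pos: [591.9, -179.1, 95.3]
eef_rot: [-3.087, -0.316, -0.325]
force: [-3.6, 0.9, 7.6]
gripper_width: 0.1
```

Emit:
carry_out(
  increments=[0,0,0,0,0,0,0],
)

```text
t: 4.02
eef_pos: [591.9, -179.1, 95.3]
eef_rot: [-3.087, -0.316, -0.325]
force: [-2.5, 1.4, 6.6]
gripper_width: -0.1
```

Lid 1 is hard at TCP z about 95.3 (7 N, no sinking), so it is firm. Next is lid 2.

Emit:
carry_out(
  increments=[0.001,0,-0.005,0,0,0,0,0.001,0,-0.005,0,0,0,0,0,-0.0306,0,0,0,0,0,0,-0.0306,0,0,0,0,0,0,-0.0306,0,0,0,0,0,-0.0012,0,0.006,0,0,0,0,0,0,0,0,0,0,0,0,0,0,0,0,0,0],
)

```text
t: 4.68
eef_pos: [573.4, -89.3, 99.1]
eef_rot: [-3.087, -0.316, -0.325]
force: [0.5, -0.1, 0.1]
gripper_width: -0.2
```

Emit:
carry_out(
  increments=[-0.0002,0,0.001,0,0,0,0,0,0,0,0,0,0,0],
)

```text
t: 4.85
eef_pos: [573.4, -90.0, 97.9]
eef_rot: [-3.088, -0.314, -0.325]
force: [0.5, 1.1, 0.4]
gripper_width: 0.3
```

Emit:
carry_out(
  increments=[-0.0002,0,0.001,0,0,0,0,0,0,0,0,0,0,0],
)

```text
t: 5.02
eef_pos: [573.2, -89.7, 96.6]
eef_rot: [-3.087, -0.314, -0.324]
force: [0.4, -0.4, 0.3]
gripper_width: 0.2
```

Emit:
carry_out(
  increments=[-0.0002,0,0.001,0,0,0,0,0,0,0,0,0,0,0],
)

```text
t: 5.18
eef_pos: [573.2, -89.4, 95.5]
eef_rot: [-3.087, -0.315, -0.324]
force: [-0.4, -0.3, -0.3]
gripper_width: 0.1
```

Emit:
carry_out(
  increments=[-0.0002,0,0.001,0,0,0,0,0,0,0,0,0,0,0],
)

```text
t: 5.35
eef_pos: [573.2, -89.2, 94.6]
eef_rot: [-3.087, -0.315, -0.324]
force: [0.0, -0.1, 0.5]
gripper_width: 0.1
```

Emit:
carry_out(
  increments=[0,0,0,0,0,0,0],
)

```text
t: 5.43
eef_pos: [573.2, -89.2, 94.7]
eef_rot: [-3.087, -0.316, -0.324]
force: [-0.1, -0.2, -0.6]
gripper_width: -0.2
```

Emit:
carry_out(
  increments=[-0.0002,0,0.001,0,0,0,0,0,0,0,0,0,0,0],
)

```text
t: 5.6
eef_pos: [573.2, -89.1, 93.6]
eef_rot: [-3.087, -0.316, -0.324]
force: [-0.3, -0.8, -0.0]
gripper_width: -0.1
```

Emit:
carry_out(
  increments=[0,0,0,0,0,0,0],
)

```text
t: 5.68
eef_pos: [573.2, -89.1, 93.7]
eef_rot: [-3.087, -0.316, -0.324]
force: [-0.5, -0.3, -0.1]
gripper_width: -0.1
```

```bash
python3 - <<'E'
from h import *
f=grab_frame("scene");cv2.imwrite("pics/s3.png",cv2.resize(f["frame"][150:300,150:370],None,fx=3.6,fy=3.6,interpolation=2))
f=grab_frame("wrist");cv2.imwrite("pics/w3.png",f["frame"])
E
```

```text
(no output)
```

View pics/s3.png

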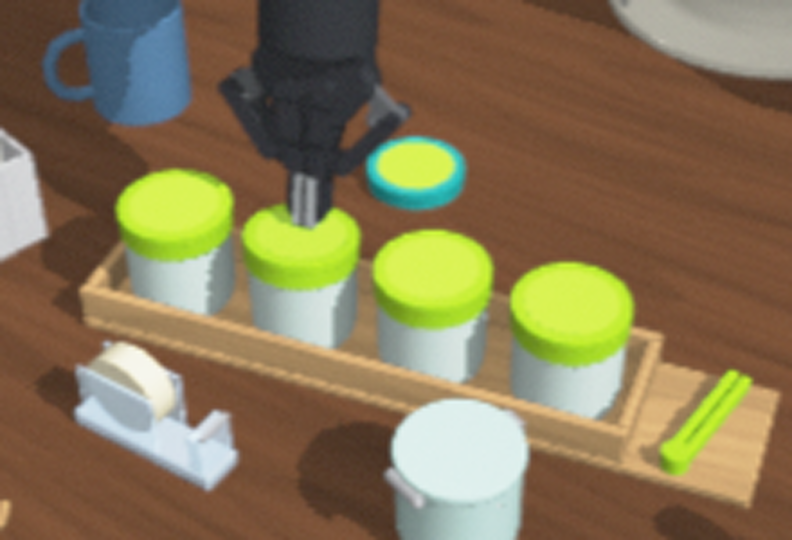

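View pics/w3.png

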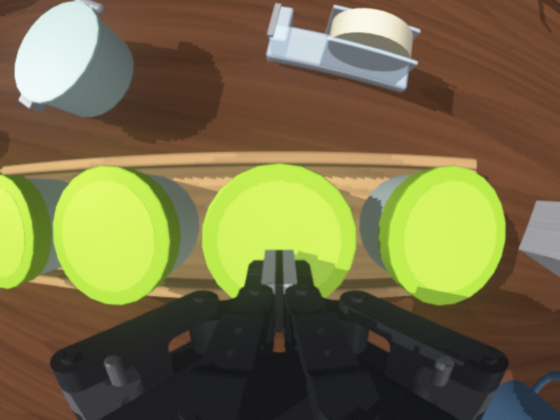

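Lid 2 gives way: the tip is 1.6 mm below lid 1's contact height with no force, and the picture shows the lid tipped towards the robot. I'll go a little further to confirm the depth of the tip.

Emit:
carry_out(
  increments=[-0.0002,0,0.001,0,0,0,0,0,0,0,0,0,0,0],
)

```text
t: 5.95
eef_pos: [573.2, -89.1, 92.5]
eef_rot: [-3.087, -0.315, -0.324]
force: [0.5, 0.3, 0.2]
gripper_width: -0.1
```

Emit:
carry_out(
  increments=[-0.0001,0,0.0005,0,0,0,0,0,0,0,0,0,0,0],
)

```text
t: 6.12
eef_pos: [573.3, -89.2, 92.3]
eef_rot: [-3.087, -0.316, -0.325]
force: [-1.2, -0.2, 1.1]
gripper_width: -0.2
```

```bash
python3 - <<'E'
from h import *
go([0,0,0])
f=grab_frame("scene");cv2.imwrite("pics/s4.png",cv2.resize(f["frame"][150:300,150:370],None,fx=3.6,fy=3.6,interpolation=2))
E
```

```text
t 6.12 pos [573.3 -89.2  92.3] F [-1.17 -0.24  1.14] w -0.2
R [[0.958, 0.202, 0.204], [0.198, -0.979, 0.042], [0.208, 0.0, -0.978]]
tool delta mm [-550.7 -203.3  -22.8]
```

View pics/s4.png

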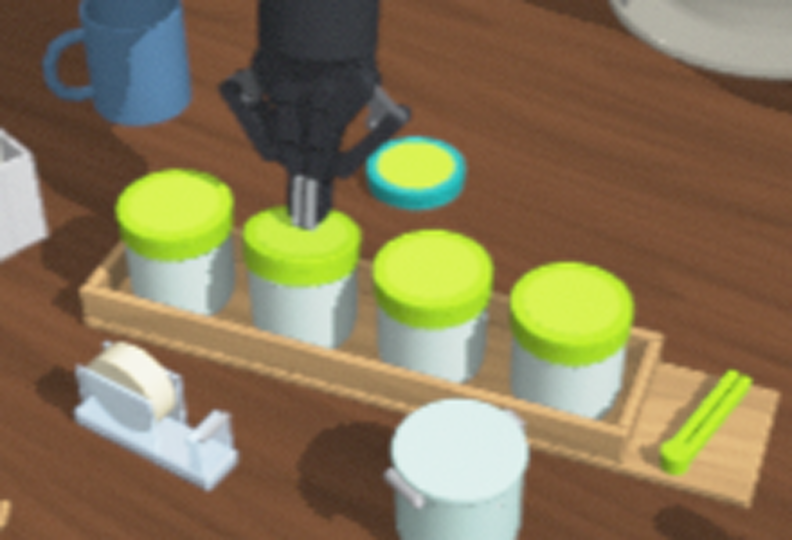

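Scene picture: lid 2 (around (302,240)) is visibly tipped towards the fingertips. It met its stop about 3 mm down, so lid 2 is the loose one. Now I'll lift off, straighten the tool and find its centre again.

Emit:
carry_out(
  increments=[0.001,0,-0.005,0,0,0,0,0.003,0,-0.015,0,0,0,0,0.004,0,-0.02,0,0,0,0,0,0,0,0,-6,0,0,0,0,0,0,-6,0,0,0,0,0,0,0,0,0,0,0,0,0,0,0,0],
)

```text
t: 6.75
eef_pos: [573.5, -88.8, 132.5]
eef_rot: [-3.124, -0.321, -0.001]
force: [-1.0, 0.1, 0.4]
gripper_width: -0.1
```

```bash
python3 - <<'E'
from h import *
go([588.7,-85.8,100])
f=grab_frame("wrist");cv2.imwrite("pics/w5.png",f["frame"])
t=grab_frame("top");cv2.imwrite("pics/t5.png",t["frame"])
hsv=cv2.cvtColor(f["frame"],cv2.COLOR_BGR2HSV)
m=cv2.inRange(hsv,(28,120,205),(45,255,255))
c,_=cv2.findContours(m,cv2.RETR_EXTERNAL,cv2.CHAIN_APPROX_NONE)
K=f["mtx"];M=f["world_from_camera"]
for k in c:
    if cv2.contourArea(k)<800: continue
    u=(k[:,0,:]-K[:2,2])/K[0,0];r=np.linalg.norm(u,axis=1)
    d=np.c_[u*(np.sin(r)/r)[:,None],np.cos(r)]@M[:3,:3].T
    P=(M[:3,3]+d*((86-M[2,3])/d[:,2])[:,None])[:,:2]
    (x,y),R=cv2.minEnclosingCircle(P.astype(np.float32));e=cv2.fitEllipse(P.astype(np.float32))
    print(cv2.boundingRect(k),"circ",x,y,R,"ell",e)
E
```

```text
t 6.75 pos [573.5 -88.8 132.5] F [-1.05  0.11  0.36] w -0.1
R [[0.979, 0.203, 0.001], [0.203, -0.979, 0.001], [0.001, -0.001, -1.0]]
tool delta mm [15.5  0.1 32.5]
(370, 156, 105, 105) circ 607.0302124023438 -176.69223022460938 37.56092834472656 ell ((609.5863037109375, -176.6654815673828), (67.33133697509766, 75.85277557373047), 179.99562072753906)
(84, 155, 104, 114) circ 570.0097045898438 2.9756102561950684 37.43134307861328 ell ((570.0258178710938, 2.8932950496673584), (73.66988372802734, 73.9305191040039), 136.70803833007812)
(216, 151, 127, 114) circ 588.2051391601562 -86.96424102783203 37.52858352661133 ell ((591.3272705078125, -86.46394348144531), (66.47462463378906, 76.37398529052734), 9.076643943786621)
(0, 150, 66, 111) circ 557.3726196289062 94.95709991455078 43.36689376831055 ell ((552.98681640625, 93.0204849243164), (70.67912292480469, 80.42105102539062), 113.51839447021484)
```

View pics/w5.png

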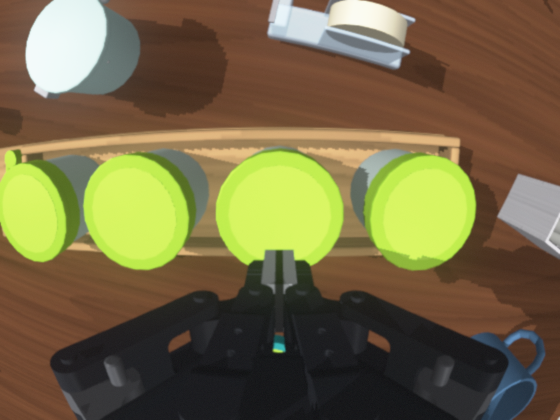

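Wrist view: lid 2 is level again. Two views put its centre at about (588.5, -86.3). I'll move over it and press.

Emit:
carry_out(
  increments=[0.0076,0.0003,0,0,0,0,0,0.0076,0.0003,0,0,0,0,0,0,0,0.017,0,0,0,0,0,0,0.012,0,0,0,0,0,0,0.005,0,0,0,0,0,0,0,0,0,0,0,0,0,0,0,0,0,0],
)

```text
t: 7.43
eef_pos: [587.8, -86.8, 99.0]
eef_rot: [-3.125, -0.319, 0.0]
force: [-0.5, 0.8, 1.1]
gripper_width: -0.3
```

Emit:
carry_out(
  increments=[0,0,0.002,0,0,0,0,0,0,0.001,0,0,0,0,0,0,0,0,0,0,0],
)

```text
t: 7.68
eef_pos: [587.9, -86.8, 96.2]
eef_rot: [3.125, 0.319, 0.001]
force: [0.8, 0.1, 0.3]
gripper_width: 0.3
```

Emit:
carry_out(
  increments=[0,0,0.001,0,0,0,0,0,0,0,0,0,0,0],
)

```text
t: 7.85
eef_pos: [587.8, -86.8, 95.0]
eef_rot: [-3.125, -0.319, -0.0]
force: [-0.2, -1.0, -0.5]
gripper_width: -0.0
```

Emit:
carry_out(
  increments=[0,0,0.001,0,0,0,0,0,0,0,0,0,0,0],
)

```text
t: 8.02
eef_pos: [587.9, -86.8, 94.1]
eef_rot: [-3.125, -0.319, -0.0]
force: [-0.5, 1.3, 0.3]
gripper_width: -0.1
```

Emit:
carry_out(
  increments=[0,0,0.001,0,0,0,0,0,0,0,0,0,0,0],
)

```text
t: 8.18
eef_pos: [587.9, -86.8, 93.2]
eef_rot: [3.125, 0.319, 0.001]
force: [-0.7, -0.1, 5.8]
gripper_width: -0.2
```

Emit:
carry_out(
  increments=[0,0,0.001,0,0,0,0,0,0,0,0,0,0,0],
)

```text
t: 8.35
eef_pos: [588.0, -86.8, 92.3]
eef_rot: [3.125, 0.319, 0.001]
force: [-1.7, -0.0, 7.2]
gripper_width: -0.2
```

Emit:
carry_out(
  increments=[0,0,0.001,0,0,0,0,0,0,0,0,0,0,0],
)

```text
t: 8.52
eef_pos: [588.0, -86.8, 91.4]
eef_rot: [3.125, 0.32, 0.001]
force: [-2.0, 0.1, 8.7]
gripper_width: 0.0
```

Emit:
carry_out(
  increments=[0,0,0.001,0,0,0,0,0,0,0,0,0,0,0],
)

```text
t: 8.68
eef_pos: [588.0, -86.8, 90.5]
eef_rot: [3.125, 0.319, 0.001]
force: [-1.8, -0.4, 9.4]
gripper_width: -0.2
```

Emit:
carry_out(
  increments=[0,0,0.001,0,0,0,0,0,0,0,0,0,0,0],
)

```text
t: 8.85
eef_pos: [588.0, -86.9, 89.6]
eef_rot: [3.125, 0.319, 0.001]
force: [-2.1, 0.2, 10.5]
gripper_width: -0.2
```

Emit:
carry_out(
  increments=[0,0,0.001,0,0,0,0,0,0,0,0,0,0,0],
)

```text
t: 9.02
eef_pos: [588.0, -86.9, 88.6]
eef_rot: [3.125, 0.319, 0.001]
force: [-1.3, 0.6, 10.7]
gripper_width: 0.1
```

Emit:
carry_out(
  increments=[0,0,0.001,0,0,0,0,0,0,0,0,0,0,0],
)

```text
t: 9.18
eef_pos: [588.0, -86.8, 88.1]
eef_rot: [3.125, 0.319, 0.001]
force: [-4.8, 0.8, 14.1]
gripper_width: -0.1
```

Emit:
carry_out(
  increments=[0,0,0.001,0,0,0,0,0,0,0,0,0,0,0],
)

```text
t: 9.35
eef_pos: [588.1, -86.9, 88.0]
eef_rot: [3.125, 0.319, 0.002]
force: [-10.4, 1.9, 26.5]
gripper_width: -0.1
```

It is on its stop at TCP z 88.0 (26 N). There is some sideways load, so I'll ease that slightly and check that the lid is level.

Emit:
carry_out(
  increments=[-0.0003,0,-0.0004,0,0,0,0,0,0,0,0,0,0,0,0,0,0,0,0,0,0],
)

```text
t: 9.6
eef_pos: [588.0, -86.9, 88.0]
eef_rot: [3.125, 0.319, 0.003]
force: [-5.9, 2.4, 19.5]
gripper_width: -0.3
```

```bash
python3 - <<'E'
from h import *
go([588.5,-86.3,88])
f=grab_frame("scene");cv2.imwrite("pics/s6.png",cv2.resize(f["frame"][150:300,150:370],None,fx=3.6,fy=3.6,interpolation=2))
f=grab_frame("wrist");cv2.imwrite("pics/w6.png",f["frame"])
print(get_state()["force"],get_state()["moment"],get_state()["eef_pos"])
E
```

```text
t 9.6 pos [588.  -86.9  88. ] F [-5.89  2.45 19.51] w -0.3
R [[0.979, 0.202, 0.002], [0.202, -0.979, -0.0], [0.002, 0.001, -1.0]]
tool delta mm [ 0.6 -0.4  0. ]
[-6.37029978  2.56927046 19.89094047] [0.38502456 1.01700541 0.01050791] [588.01654304 -86.87431169  88.07083529]
```

View pics/s6.png

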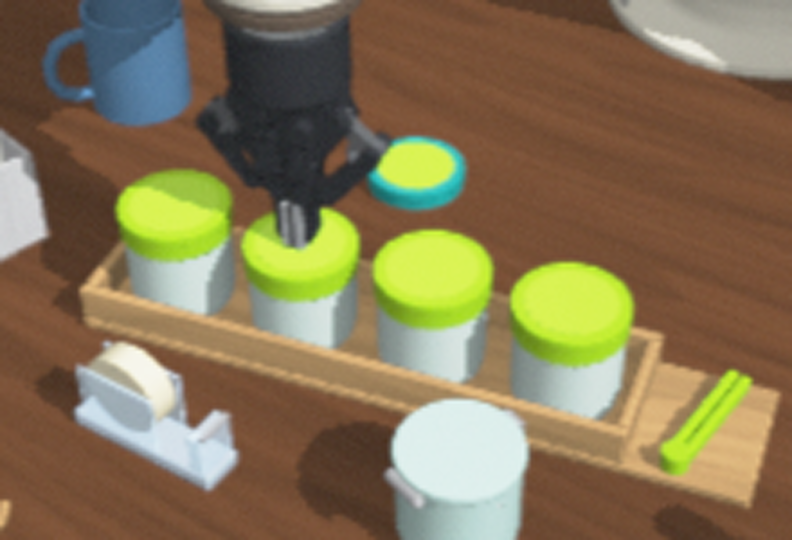

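View pics/w6.png

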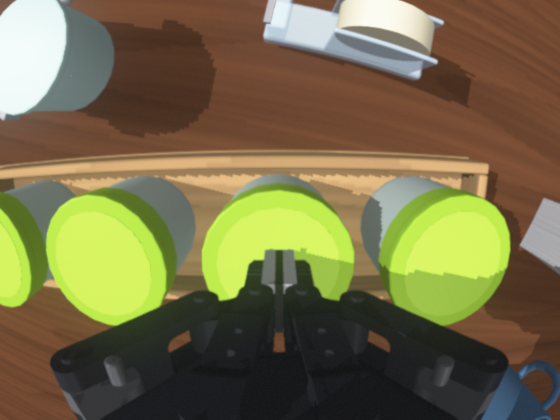

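Emit:
carry_out(
  increments=[0,0,0,0,0,0,0,0,0,0,0,0,0,0,0,0,0,0,0,0,0,0,0,0,0,0,0,0,0,0,0,0,0,0,0,0,0,0,0,0,0,0,0,0,0,0,0,0,0,0,0,0,0,0,0,0],
)

```text
t: 10.37
eef_pos: [588.0, -86.9, 88.0]
eef_rot: [3.125, 0.319, 0.003]
force: [-5.8, 2.6, 19.6]
gripper_width: 0.0
```

```bash
python3 - <<'E'
from h import *
s=get_state();print(s["eef_pos"],s["force"])
print(finish_job())
E
```

```text
[588.01012808 -86.87128543  88.03216737] [-5.81063374  2.60718104 19.64790017]
the job is handed in; nothing more can be done
None
```

Lid 2 is the loose one. It is pressed fully down by its middle and held there with about 20 N, and the job is handed in.

- **Finding it:** Near its edge, lid 1 was hard: about 7 N with no sinking. Lid 2 sank about 3 mm with almost no force, visibly tipped, and levelled again when let go. I did not press lids 3 and 4, since lid 2 was already clear.
- **Pressing it down:** At its middle, lid 2 started down at about 6 N and met a hard stop about 6 mm lower, just past 11 to 14 N. The force peaked at 26 N, then I eased it to 20 N.
- **Last checks:** Over the last 0.7 s the height (88.0 mm) and the force did not change. The pictures looked level, but I did not measure the tilt. About 6 N of sideways load remained on the tool, with no slipping seen. The other things on the counter look unmoved in the pictures, though I did not measure them. The whole job took 10.4 s.

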